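# Fish the dropped valve out from between the seed trays

### The job

A small brass valve has dropped into the narrow gap between the two seed trays. Take the bent rod by its wooden handle from its forked rest, put its tip down in the gap behind the valve and draw the valve along the gap, out of the open end, until the whole of it lies clear of the trays on the bare bench close in front of that end; do not touch the valve with the gripper or arm. Then lay the bent rod back in the rest it came from, handle level in both forks.

Things in the scene. Friction and masses are not known exactly. Their poses are not given: they have to be found in the camera images.
- hook: Bent rod: square wooden handle 155 long, 24 x 24, with an 8 mm steel rod bent straight down at its end (another tool in a like rest is straight). Origin: where to grip, half-way up the handle, near its centre of mass, midway between the forks of its rest. x along the handle to the bend, z up. Handle from x = -80 to 75; leg at x = 125, its tip 115 below the origin. 0.16 kg.
- hook_tip (a point): Lower end of the bent rod's leg (8 mm thick), at x = 125, y = 0, z = -115 mm in the frame of hook, with the same axes. The rest with the straight rod, 155 high in all, may stand between the bent rod and the trays: carry this tip over it, more than 160 above the bench.
- valve: The dropped valve: brass, 60 long, 28 wide, 28 high, flat ends, a small flat steel lever on top reaching 22 above the origin. Origin: centre of the brass body, 14 above the bench. y is its length (ends at y = -30 and 30) and lies along the gap; z up. About 0.12 kg, loose on the bench.
- trays: Two fixed black seed trays side by side, each 160 wide, 230 long, 55 high (seedlings to 70), with a gap 36 wide and 230 long between. Origin: on the bench, middle of the gap's open end. y runs into the gap along its middle, x across, z up. A batten 45 high closes the end at y = 230. The bench before the open end is bare for 100.
- rest_seat (a point): Seat of the bent rod's fixed wooden rest: hook's origin is here when in place, 140 above the bench. x along the handle to the bend, z up. Two forks at x = -50 and 50, 14 thick, 40 wide inside, open above, floor 12 below this point, prongs to 8 above. Between them free room for fingers. The foot ends at x = 75, so the leg hangs clear.
Things that resemble listed ones, but are neither listed nor needed, are in the scene too. What is shaped like the hook but green is not meant.

How it is judged:
By the outcome, as a careful person would: the job done as asked, in the order asked, and still so for the second after the job is handed in, with the robot touching nothing.
It also fails if it takes over 64 s, if anything falls off the work surface, if the arm or the gripper's body presses on something with over 40 N, if the wrist force passes 120 N, or if a joint passes its speed limit or range.

### The arm

A 7-joint arm with a two-finger parallel gripper is mounted at the origin on the work surface. World frame = base frame: x ahead of the robot, y to its left, z up, the work surface at z = 0. Lengths are in m, angles in rad, forces in N, time in s.
With the tool pointing down it reaches from about 0.35 to 0.9 m from the base axis. Payload 7.2 kg.
Tool frame: the origin (TCP) lies between the finger pads; the fingertips stand manip.tips_ahead ahead of it and the grasp point (between the pads) lies 2 mm behind it (manip.tips_ahead is the distance from the TCP to the fingertips, in m); z points along the fingers, y is the line along which they close (so a half turn about z gives the same grasp; the last joint's range is limited). The gripper opens to 85 mm and grips with 20 to 120 N. Pads are 22 mm wide; open, the fingers measure 114 mm over their backs; the gripper's body (76 mm by 85 mm) begins 54 mm behind the grasp point. The pads swing forward as they close: fully open they stand 13 mm farther back than shut.
Start: joints at [1.21, 0.411, -0.013, 1.596, 0.006, 1.134, -0.082], TCP at [0.18, -0.598, 0.248] pointing down, gripper open.
Joint ranges: [-2.95, 2.95], [-0.29, 1.99], [-1.47, 1.44], [0.14, 2.54], [-1.03, 4.17], [0.13, 1.85], [-2.86, 2.86]. Speed limits (rad/s): [2.39, 2.39, 3.01, 3.01, 3.14, 3.14, 3.14].

### API

Orientations are given as a unit quaternion [w, x, y, z].
In Python, from workcell import manip gives the robot as it stands.
- The arm moves only by the tool servo_tool, never from a script. Its argument "steps" is a list of rows, each a list of 5 numbers: the shift along the tool's x, y, z each as a share of 1 m, from -1 to 1, then the turn about the tool's z as a share of 180 degrees, from -1 to 1, then the opening in per cent of the stroke, from 0 (shut) to 100 (fully open). A call has 1 to 10 rows; each row is the pose to reach, as a shift and turn from the pose commanded when the call began, along the tool's axes at that moment, turning the shorter way round; what a row does not reach only later rows make up. A row lasts 1/12 s, in which the tool goes at most 41.7 mm and 7.16 degrees, less where a joint would pass 70% of its speed; a pose out of reach is approached as far as the arm can. A call with a number of a shift or a turn outside -1 to 1 is refused whole. A call with a gripper value outside its range is refused whole. The fingers move at their own pace and stop on an object; "squeeze" is the grip in N (left out, the last holds). Time passes only in rows, so rows that repeat a pose let the fingers close. It gives the time, the measured TCP pose, the force, the opening and the grip force at its end, in the units of the state.
- manip.observe(): the state, without advancing time (a new reading comes with each control period).
- manip.capture(name): name is "side" or "top" or "wrist"; returns a dict with "frame" (400x640x3 uint8, blue, green, red), "camera_matrix" (3x3 intrinsics, pixels), "T" (4x4, takes a point from camera to world coordinates). Camera axes: x right, y up, looking along -z (the intrinsics and any distortion apply to the point x, -y, -z); pixel columns grow to the right and rows downward; lengths in m; the calibration is good to about 2 mm. A picture is of the moment at which its call begins. There is no depth.
- manip.hand_in(): hands the job in; it is judged then, once.
The state is a dict: "time_s": time; "q": joint angles; "qvel": joint speeds; "tau": joint torques, N m; "tcp_pos": TCP position; "orientation": TCP orientation; "wrist_force": force on the tool from outside, world axes, zero at the start; "moment": the same for the moment, N m; "grip_width": finger opening in m; "gripper_force": force on a finger pad.
Only numpy, scipy, OpenCV 4.12 (cv2) and the standard library are available. Lean on these libraries where they do the work, as an engineer would, in place of code of your own. Each camera call takes 0.05 s, during which the arm holds its last target. There are 200 camera calls.

## Working session

There is one attempt and no reset: what is moved stays moved. The work goes in short steps, Python scripts to look and compute and a tool call to move; the robot and the scene stay as the last step left them, time stands still between calls to the robot, and variables do not carry over. Pictures are saved under pics/ and viewed, at most 10 in all, crops included, and the job is handed in when it is done.

Besides the shell and the picture viewer there is one more tool, called after "Emit:" as name(argument=value, ...), one argument or row to a line, values as JSON. servo_tool: Moves the arm, as the interface text tells. Its arguments: {"type":"object","properties":{"steps":{"type":"array"},"squeeze":{"type":"number"}},"required":["steps"]}

```bash
mkdir -p pics; ls
python3 - <<'E'
from workcell import manip
import cv2,numpy as np
s=manip.observe(); print(s['time_s'],s['tcp_pos'],s['orientation'],s['grip_width'],manip.tips_ahead)
for n in ("top","side"):
    c=manip.capture(n); cv2.imwrite(f"pics/{n}0.png",c['frame']); np.savez(f"pics/{n}0.npz",**c)
    print(n,[k for k in c],c['camera_matrix'].round(1).tolist(),c['T'].round(3).tolist())
E
```

```text
pics
0.0 [ 0.18025704 -0.597968    0.24746431] [-7.68475307e-04  9.89298657e-01  1.45902541e-01 -1.59899904e-04] 0.08536228548389269 0.017
top ['frame', 'camera_matrix', 'T'] [[490.8, 0.0, 312.1], [0.0, 490.8, 196.0], [0.0, 0.0, 1.0]] [[-0.024, 0.996, -0.084, 0.345], [-0.999, -0.021, 0.03, -0.092], [0.028, 0.085, 0.996, 1.32], [0.0, 0.0, 0.0, 1.0]]
side ['frame', 'camera_matrix', 'T'] [[485.9, 0.0, 316.7], [0.0, 485.9, 204.2], [0.0, 0.0, 1.0]] [[-0.993, 0.056, -0.104, 0.363], [-0.118, -0.491, 0.863, 0.783], [-0.002, 0.87, 0.494, 0.628], [0.0, 0.0, 0.0, 1.0]]
```

View pics/top0.png

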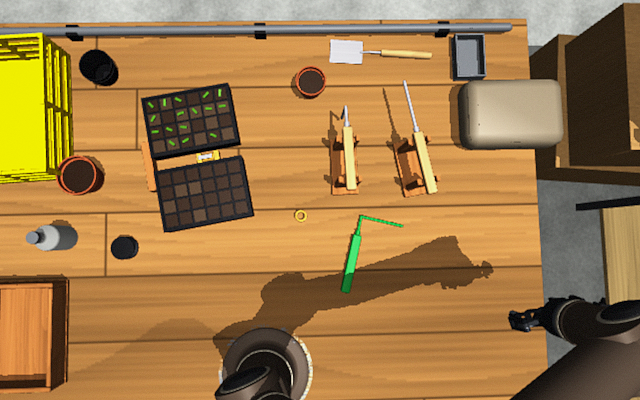

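View pics/side0.png

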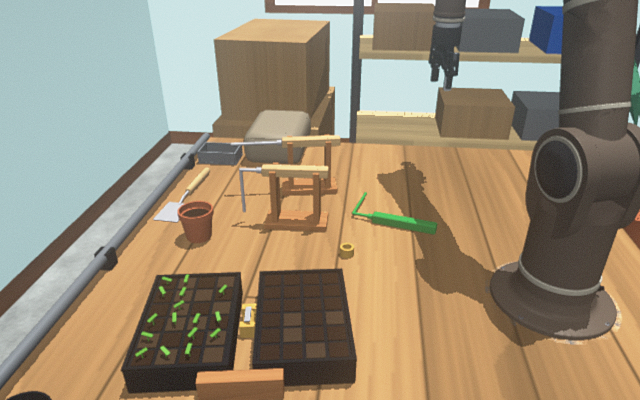

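The top view shows the bent rod at about (350,160) and its leg end near (345,107). The trays sit at (200,157) with the batten at the left and the open end on the right at about (243,157), and the valve is at (207,156). The side view confirms the bent rod is the nearer one, with its leg hanging at (243,190). I'll zoom in to pick out pixels.

Run:
```python
import cv2,numpy as np
a=cv2.imread("pics/top0.png")[75:245,130:450]; cv2.imwrite("pics/topc.png",cv2.resize(a,None,fx=2.5,fy=2.5,interpolation=cv2.INTER_CUBIC))
a=cv2.imread("pics/side0.png")[130:390,120:360]; cv2.imwrite("pics/sidec.png",cv2.resize(a,None,fx=2.3,fy=2.3,interpolation=cv2.INTER_CUBIC))
```

```text
(no output)
```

View pics/topc.png

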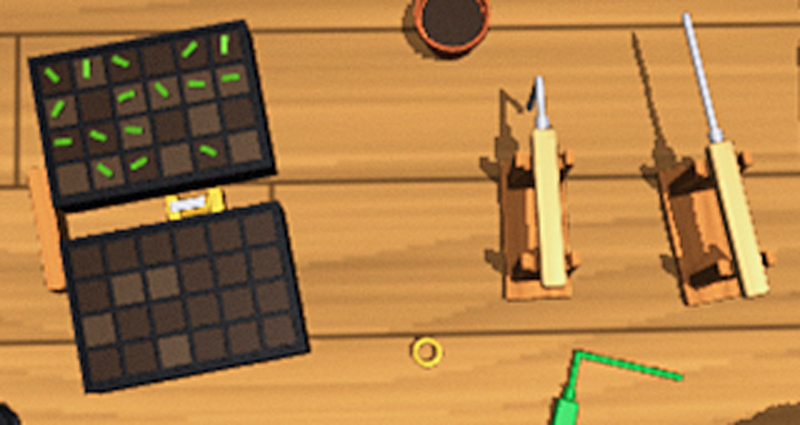

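View pics/sidec.png

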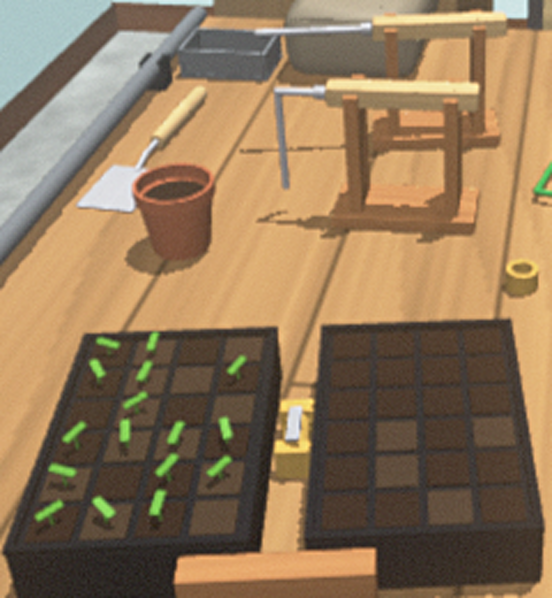

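The crops show the handle top with corners at about (533,130), (556,129), (565,286) and (541,287). The leg is left of the rod end at (530,105). The lower tray's inner edge runs (66,240) to (282,202), and the valve body is centred near (195,203).

```bash
cat > h.py <<'E'
import numpy as np,cv2
def ray(c,uv):
    p=np.linalg.inv(c['camera_matrix'])@np.array([uv[0],uv[1],1.]); d=c['T'][:3,:3]@np.array([p[0],-p[1],-p[2]])
    return c['T'][:3,3],d
def onz(c,uv,z):
    o,d=ray(c,uv); return o+d*(z-o[2])/d[2]
def proj(c,P):
    q=np.linalg.inv(c['T'])@np.append(P,1); q=c['camera_matrix']@np.array([q[0],-q[1],-q[2]]); return q[:2]/q[2]
E
python3 - <<'E'
import numpy as np
from h import *
t=np.load("pics/top0.npz"); s=np.load("pics/side0.npz")
T=lambda u,v,z: onz(t,(130+u/2.5,75+v/2.5),z)
S=lambda u,v,z: onz(s,(120+u/2.3,130+v/2.3),z)
np.set_printoptions(precision=4,suppress=True)
print("handle top"); H=np.array([T(*p,.152) for p in [(533,130),(556,129),(565,286),(541,287)]]);print(H)
f=(H[0]+H[1])/2;b=(H[2]+H[3])/2;d=f-b;print(np.linalg.norm(d),np.degrees(np.arctan2(d[1],d[0])),b+d*80/155)
print("side handle ends",S(329,83,.152),S(478,88,.152), "legtip",S(286,188,.025))
print("tray low",[T(*p,.055) for p in [(282,202),(310,350),(88,390),(66,240)]])
print("tray up",[T(*p,.055) for p in [(30,58),(245,20)]])
print("tray side: near-tray ",[S(*p,.055) for p in [(321,325),(512,320),(540,527),(308,535)]],"far",[S(*p,.055) for p in [(278,328),(84,333),(8,550),(258,545)]])
print("valve",[T(*p,.028) for p in [(165,193),(222,187),(225,212),(167,220)]],[S(*p,.028) for p in [(280,402),(313,402),(311,451),(276,451)]])
E
```

```text
handle top
[[ 0.6097 -0.206   0.152 ]
 [ 0.6103 -0.2284  0.152 ]
 [ 0.4573 -0.2323  0.152 ]
 [ 0.4568 -0.2092  0.152 ]]
0.1530200736128179 1.3474014843203213 [ 0.536  -0.2189  0.152 ]
side handle ends [ 0.607  -0.2107  0.152 ] [ 0.4578 -0.2161  0.152 ] legtip [ 0.6615 -0.2131  0.025 ]
tray low [array([0.5604, 0.0478, 0.055 ]), array([0.406 , 0.0209, 0.055 ]), array([0.3703, 0.2473, 0.055 ]), array([0.525, 0.27 , 0.055])]
tray up [array([0.7171, 0.3078, 0.055 ]), array([0.7543, 0.0843, 0.055 ])]
tray side: near-tray  [array([0.5619, 0.0537, 0.055 ]), array([0.404 , 0.0285, 0.055 ]), array([0.3692, 0.2514, 0.055 ]), array([0.5208, 0.2761, 0.055 ])] far [array([0.5966, 0.0618, 0.055 ]), array([0.7544, 0.0869, 0.055 ]), array([0.7118, 0.311 , 0.055 ]), array([0.5513, 0.2881, 0.055 ])]
valve [array([0.5769, 0.174 , 0.028 ]), array([0.5822, 0.114 , 0.028 ]), array([0.5554, 0.111 , 0.028 ]), array([0.5481, 0.172 , 0.028 ])] [array([0.5818, 0.1212, 0.028 ]), array([0.5556, 0.1181, 0.028 ]), array([0.5447, 0.1721, 0.028 ]), array([0.571 , 0.1751, 0.028 ])]
```

Emit:
servo_tool(
  steps=[
    [0.45,-0.262,0,0.085,100],
    [0.45,-0.262,0,0.085,100],
    [0.45,-0.262,0,0.085,100],
    [0.45,-0.262,0,0.085,100],
    [0.45,-0.262,0,0.085,100],
    [0.45,-0.262,0,0.085,100],
    [0.45,-0.262,0,0.085,100],
    [0.45,-0.262,0,0.085,100],
    [0.45,-0.262,0,0.085,100],
    [0.45,-0.262,0,0.085,100],
  ],
)

```text
time_s: 0.93
tcp_pos: [0.4648, -0.2927, 0.2482]
orientation: [-0.0, 1.0, 0.013, -0.0]
wrist_force: [1.1, -1.4, 0.0]
grip_width: 0.0856
gripper_force: 0.0
```

Emit:
servo_tool(
  steps=[
    [0.072,-0.074,0,0,100],
    [0.072,-0.074,0,0,100],
    [0.072,-0.074,0,0,100],
    [0.072,-0.074,0,0,100],
    [0.072,-0.074,0,0,100],
    [0.072,-0.074,0,0,100],
  ],
)

```text
time_s: 1.43
tcp_pos: [0.5332, -0.2196, 0.2479]
orientation: [0.0, 1.0, 0.012, -0.001]
wrist_force: [0.7, 0.3, -0.4]
grip_width: 0.0854
gripper_force: 0.0
```

Run:
```python
from workcell import manip
import cv2,numpy as np
from h import *
s=manip.observe(); print(s['time_s'],s['tcp_pos'],s['orientation'],s['wrist_force'])
c=manip.capture("wrist"); np.savez("pics/w1.npz",**c); cv2.imwrite("pics/w1.png",c['frame']); print(c['T'].round(3).tolist())
for x in (-.08,0,.075):print(x,proj(c,(.535+x,-.217,.152)).round(0))
```

```text
1.4333 [ 0.53322493 -0.2195553   0.24785496] [ 2.14385018e-04  9.99921947e-01  1.24756557e-02 -6.41954814e-04] [ 0.70143741  0.26263882 -0.40609081]
[[0.023, 0.949, 0.315, 0.613], [-1.0, 0.022, 0.008, -0.219], [0.001, -0.315, 0.949, 0.374], [0.0, 0.0, 0.0, 1.0]]
-0.08 [312. 299.]
0 [313. 209.]
0.075 [315. 104.]
```

View pics/w1.png

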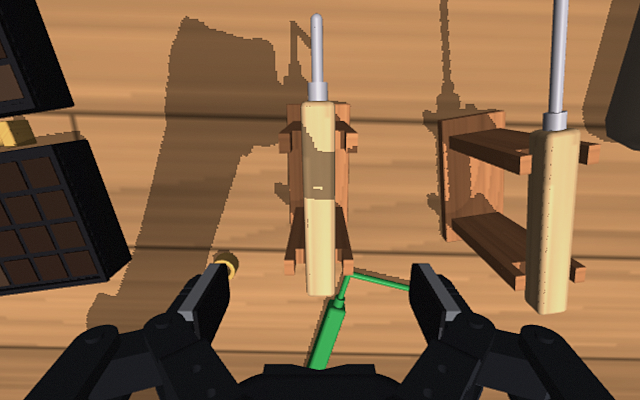

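The wrist view shows the handle from its front end at about (318,101) to its rear end at (320,293), with the forks at (320,140) and (320,255).

Run:
```python
import numpy as np
from h import *
c=np.load("pics/w1.npz")
for uv in [(318.5,102),(320,292),(288,135),(356,135),(285,268),(352,268)]: print(uv,onz(c,uv,.152).round(4))
```

```text
(318.5, 102) [ 0.6111 -0.2191  0.152 ]
(320, 292) [ 0.4623 -0.2238  0.152 ]
(288, 135) [ 0.5888 -0.1984  0.152 ]
(356, 135) [ 0.5899 -0.2457  0.152 ]
(285, 268) [ 0.484  -0.1952  0.152 ]
(352, 268) [ 0.4852 -0.2488  0.152 ]
```

Emit:
servo_tool(
  steps=[
    [0.003,0.001,0.03,0.002,100],
    [0.003,0.001,0.06,0.002,100],
    [0.003,0.001,0.09,0.002,100],
    [0.003,0.001,0.108,0.002,100],
    [0.003,0.001,0.108,0.002,100],
    [0.003,0.001,0.108,0.002,100],
  ],
)

```text
time_s: 1.98
tcp_pos: [0.5359, -0.2208, 0.1399]
orientation: [-0.0, 1.0, 0.009, -0.001]
wrist_force: [0.5, -0.2, 0.6]
grip_width: 0.0855
gripper_force: 0.0
```

Emit:
servo_tool(
  steps=[
    [0,0,0,0,10],
    [0,0,0,0,10],
    [0,0,0,0,10],
    [0,0,0,0,10],
    [0,0,0,0,10],
    [0,0,0,0,10],
    [0,0,0,0,10],
    [0,0,0,0,10],
    [0,0,0,0,10],
    [0,0,0,0,10],
  ],
  squeeze=70,
)

```text
time_s: 2.82
tcp_pos: [0.5376, -0.2197, 0.1413]
orientation: [0.0, 1.0, 0.01, 0.001]
wrist_force: [-1.5, 0.5, 5.8]
grip_width: 0.0226
gripper_force: 69.9
```

Emit:
servo_tool(
  steps=[
    [0,0,-0.015,0,10],
    [0,0,-0.04,0,10],
    [0,0,-0.08,0,10],
    [0,0,-0.11,0,10],
    [0,0,-0.14,0,10],
    [0,0,-0.14,0,10],
    [0,0,-0.14,0,10],
  ],
)

```text
time_s: 3.4
tcp_pos: [0.5377, -0.2197, 0.282]
orientation: [0.001, 1.0, 0.01, 0.002]
wrist_force: [-0.7, -0.4, -2.2]
grip_width: 0.0229
gripper_force: 69.1
```

Run:
```python
from workcell import manip
import cv2,numpy as np
from h import *
s=manip.observe(); print(s['time_s'],s['tcp_pos'],s['orientation'],s['wrist_force'],s['grip_width'])
c=manip.capture("side"); np.savez("pics/s2.npz",**c); t=manip.capture("top"); np.savez("pics/t2.npz",**t)
p=np.array(s['tcp_pos']);print(proj(c,p+[.125,0,-.115]),proj(c,p),proj(t,p+[.125,0,0]),proj(t,p+[.125,0,-.115]))
A=cv2.resize(c['frame'][60:220,160:360],None,fx=3,fy=3);B=cv2.resize(t['frame'][80:180,300:400],None,fx=2,fy=2)
o=np.zeros((480,800,3),np.uint8);o[:,:600]=A;o[:200,600:]=B;cv2.imwrite("pics/c2.png",o)
```

```text
3.4 [ 0.53770393 -0.21970375  0.28201275] [6.59590359e-04 9.99950795e-01 9.76876062e-03 1.59493373e-03] [-0.66910133 -0.42849196 -2.22125966] 0.022892128395368236
[239.90461176 157.391051  ] [291.87923297 111.4877356 ] [354.23305851  89.33491087] [348.81462873 103.7734521 ]
```

View pics/c2.png

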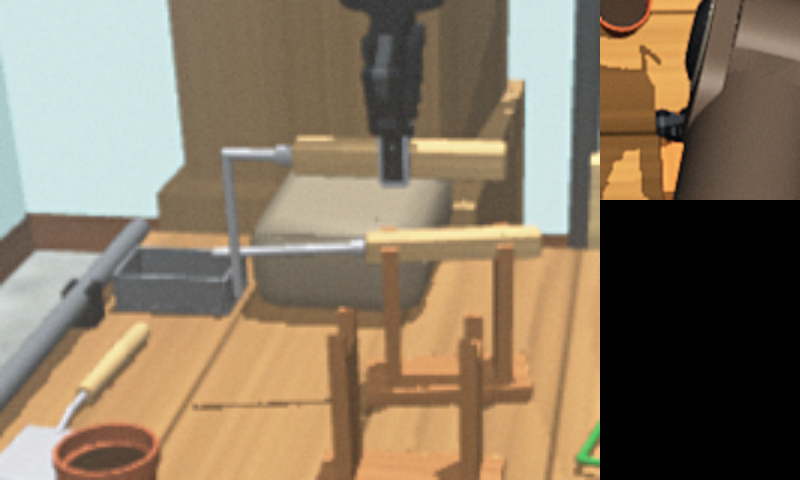

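The tip appears at full-image (239,157), against a predicted (240,157), so the rod is level in the grip with no offset. Next I carry it over to the gap.

Emit:
servo_tool(
  steps=[
    [-0.005,-0.02,0,0,10],
    [-0.013,-0.055,0,0,10],
    [-0.022,-0.092,0,0,10],
    [-0.031,-0.13,0,0,10],
    [-0.04,-0.168,0,0,10],
    [-0.049,-0.206,0,0,10],
    [-0.058,-0.244,0,0,10],
    [-0.067,-0.282,0,0,10],
    [-0.076,-0.32,0,0,10],
    [-0.085,-0.355,0,0,10],
  ],
)

```text
time_s: 4.33
tcp_pos: [0.4433, 0.1355, 0.2788]
orientation: [0.0, 1.0, 0.01, -0.001]
wrist_force: [1.1, -1.1, -1.1]
grip_width: 0.0232
gripper_force: 69.0
```

Emit:
servo_tool(
  steps=[
    [-0.008,-0.034,0,0,10],
    [-0.013,-0.054,0,0,10],
    [-0.016,-0.068,0,0,10],
    [-0.016,-0.068,0,0,10],
    [-0.016,-0.068,0,0,10],
  ],
)

```text
time_s: 4.75
tcp_pos: [0.4269, 0.2015, 0.2788]
orientation: [0.001, 1.0, 0.011, -0.001]
wrist_force: [1.2, -0.6, -1.5]
grip_width: 0.0227
gripper_force: 69.0
```

Run:
```python
from workcell import manip
import cv2,numpy as np
from h import *
s=manip.observe(); p=np.array(s['tcp_pos']);print(s['time_s'],p,s['orientation'],s['wrist_force'],s['grip_width'])
o=np.zeros((480,800,3),np.uint8)
c=manip.capture("side"); np.savez("pics/s3.npz",**c); w=manip.capture("wrist"); np.savez("pics/w3.npz",**w)
tip=p+[.125,.003,-.115]
for n,k in (("side",c),("wrist",w)): print(n,proj(k,tip),proj(k,[tip[0],tip[1],.005]))
o=np.hstack([cv2.resize(c['frame'][100:400,100:380],(400,429)),cv2.resize(w['frame'][0:300,200:480],(400,429))]);cv2.imwrite("pics/c3.png",o)
```

```text
4.75 [0.42694721 0.20145283 0.27884699] [ 5.07611534e-04  9.99941054e-01  1.07622243e-02 -1.34378053e-03] [ 1.16739606 -0.61724338 -1.48466607] 0.022740534591105806
side [240.14072947 274.82448179] [247.61314856 349.27925585]
wrist [313.83558731  30.03711422] [315.6741291   58.19923086]
```

View pics/c3.png

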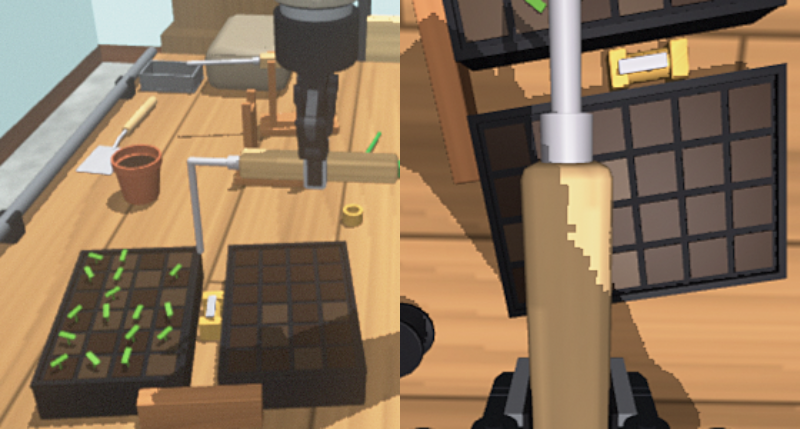

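The side view puts the tip at crop (200,250), as predicted. The wrist view shows the valve's left end near crop (612,62) and the near tray's inner edge running (470,118) to (785,66). I'll check these against the gap line.

Run:
```python
import numpy as np
from h import *
c=np.load("pics/w3.npz")
W=lambda u,v,z:onz(c,(200+(u-400)/1.4286,v/1.4286),z).round(4)
a,b=W(785,66,.055),W(470,118,.055);print(a,b)
y=(b-a)[:2]/np.linalg.norm((b-a)[:2]);x=np.array([y[1],-y[0]]);O=a[:2]+.018*x;print(y,O)
for p in [(610,45),(614,88),(682,40),(687,79)]: q=W(*p,.028);print(q,(q[:2]-O)@x,(q[:2]-O)@y)
t=np.array([.5519,.2045]);print("tip",(t-O)@x,(t-O)@y)
```

```text
[0.5603 0.049  0.055 ] [0.5219 0.2731 0.055 ]
[-0.16889057  0.98563481] [0.57804143 0.05204003]
[0.5761 0.1711 0.028 ] 0.018194568517861446 0.11767753910498738
[0.5467 0.1666 0.028 ] -0.011543102411870843 0.11820756521279174
[0.5805 0.1174 0.028 ] 0.013461938088504447 0.06400583138835957
[0.554 0.111 0.028] -0.0137382839790954 0.062173368708452366
tip -1.6848821291061172e-05 0.1546848934889367
```

Emit:
servo_tool(
  steps=[
    [0,0,0.03,0,10],
    [0,0,0.06,0,10],
    [0,0,0.09,0,10],
    [0,0,0.115,0,10],
    [0,0,0.135,0,10],
    [0,0,0.148,0,10],
    [0,0,0.155,0,10],
    [0,0,0.155,0,10],
    [0,0,0.155,0,10],
  ],
)

```text
time_s: 5.6
tcp_pos: [0.4282, 0.2008, 0.1254]
orientation: [0.0, 1.0, 0.009, -0.0]
wrist_force: [0.5, 0.5, -1.3]
grip_width: 0.0233
gripper_force: 69.1
```

Emit:
servo_tool(
  steps=[
    [0.0015,0.01,0,0,10],
    [0.003,0.02,0,0,10],
    [0.004,0.026,0,0,10],
    [0.005,0.032,0,0,10],
    [0.0058,0.038,0,0,10],
    [0.0067,0.044,0,0,10],
    [0.0076,0.05,0,0,10],
    [0.0085,0.056,0,0,10],
    [0.0094,0.062,0,0,10],
    [0.0103,0.068,0,0,10],
  ],
)

```text
time_s: 6.43
tcp_pos: [0.4395, 0.1331, 0.1253]
orientation: [-0.0, 1.0, 0.01, -0.0]
wrist_force: [0.8, 0.1, -1.6]
grip_width: 0.0227
gripper_force: 69.2
```

Emit:
servo_tool(
  steps=[
    [0.0009,0.006,0,0,10],
    [0.0018,0.012,0,0,10],
    [0.0027,0.018,0,0,10],
    [0.0036,0.024,0,0,10],
    [0.0046,0.03,0,0,10],
    [0.0055,0.036,0,0,10],
    [0.0064,0.042,0,0,10],
    [0.0073,0.048,0,0,10],
    [0.0082,0.054,0,0,10],
    [0.0091,0.06,0,0,10],
  ],
)

```text
time_s: 7.27
tcp_pos: [0.4498, 0.0732, 0.1253]
orientation: [0.0, 1.0, 0.01, -0.0]
wrist_force: [-0.6, 0.6, -2.0]
grip_width: 0.023
gripper_force: 69.2
```

Emit:
servo_tool(
  steps=[
    [0.0009,0.006,0,0,10],
    [0.0018,0.012,0,0,10],
    [0.0027,0.018,0,0,10],
    [0.0036,0.024,0,0,10],
    [0.0046,0.03,0,0,10],
    [0.0055,0.036,0,0,10],
    [0.0064,0.042,0,0,10],
    [0.0068,0.045,0,0,10],
    [0.0068,0.045,0,0,10],
    [0.0068,0.045,0,0,10],
  ],
)

```text
time_s: 8.1
tcp_pos: [0.4573, 0.0286, 0.1252]
orientation: [0.0, 1.0, 0.009, -0.0]
wrist_force: [-0.8, 0.7, -1.7]
grip_width: 0.0229
gripper_force: 69.0
```

Run:
```python
from workcell import manip
import cv2,numpy as np
from h import *
s=manip.observe(); p=np.array(s['tcp_pos']);print(s['time_s'],p,s['orientation'],s['wrist_force'],s['grip_width'])
c=manip.capture("side"); np.savez("pics/s4.npz",**c); w=manip.capture("wrist"); np.savez("pics/w4.npz",**w)
O=np.array([.578,.053]);y=np.array([-.169,.986]);x=np.array([.986,.169]);t=p[:2]+[.125,.003];print("tip",(t-O)@x,(t-O)@y)
o=np.hstack([cv2.resize(c['frame'][100:400,100:380],(400,429)),cv2.resize(w['frame'][0:300,150:430],(400,429))]);cv2.imwrite("pics/c4.png",o)
```

```text
8.1 [0.45734204 0.02861882 0.12522733] [ 9.48827313e-05  9.99955738e-01  9.40766231e-03 -9.16266581e-05] [-0.81415575  0.69703025 -1.66820157] 0.022857922264611835
tip 0.0006678300386454694 -0.021815644338328756
```

View pics/c4.png

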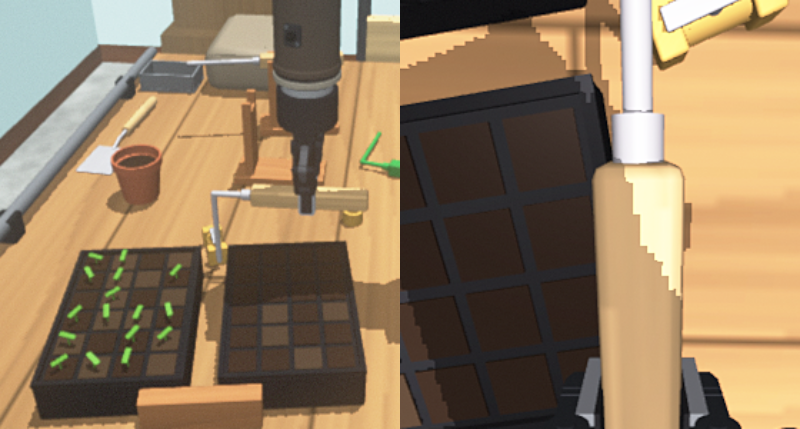

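The valve is out of the gap and turned somewhat, with its nearest corner at wrist crop (665,65). I'll measure its clearance from the tray ends.

Run:
```python
import numpy as np
from h import *
c=np.load("pics/w4.npz");s=np.load("pics/s4.npz")
O=np.array([.578,.053]);y=np.array([-.169,.986]);x=np.array([.986,.169])
for u,v in [(662,62),(690,50),(650,40),(785,12)]:
    for z in (.028,0.002):
        q=onz(c,(150+(u-400)/1.4286,v/1.4286),z);print((u,v),z,q.round(3),((q[:2]-O)@x).round(4),((q[:2]-O)@y).round(4))
for u,v in [(223,262),(207,245),(227,258)]:
    q=onz(s,(100+u/1.4286,100+v/1.4286),0.0);print('s',q.round(3),((q[:2]-O)@x).round(4),((q[:2]-O)@y).round(4))
```

```text
(662, 62) 0.028 [0.571 0.02  0.028] -0.0121 -0.0315
(662, 62) 0.002 [0.575 0.019 0.002] -0.0084 -0.0331
(690, 50) 0.028 [0.576 0.008 0.028] -0.0092 -0.0445
(690, 50) 0.002 [0.581 0.005 0.002] -0.0051 -0.0477
(650, 40) 0.028 [0.58  0.026 0.028] -0.0026 -0.0274
(650, 40) 0.002 [0.585 0.025 0.002] 0.0023 -0.0286
(785, 12) 0.028 [ 0.592 -0.033  0.028] -0.0008 -0.0872
(785, 12) 0.002 [ 0.598 -0.04   0.002] 0.0043 -0.0954
s [0.579 0.024 0.   ] -0.0038 -0.029
s [ 0.612 -0.012  0.   ] 0.0221 -0.0699
s [0.576 0.014 0.   ] -0.009 -0.0378
```

The valve lies about 25–95 mm in front of the open end, clear of the trays. I back the leg off slightly and lift.

Emit:
servo_tool(
  steps=[
    [-0.001,-0.005,0,0,10],
    [-0.0015,-0.01,0,0,10],
    [-0.0015,-0.01,-0.02,0,10],
    [-0.0015,-0.01,-0.05,0,10],
    [-0.0015,-0.01,-0.085,0,10],
    [-0.0015,-0.01,-0.12,0,10],
    [-0.0015,-0.01,-0.15,0,10],
    [-0.0015,-0.01,-0.16,0,10],
    [-0.0015,-0.01,-0.16,0,10],
    [-0.0015,-0.01,-0.16,0,10],
  ],
)

```text
time_s: 9.03
tcp_pos: [0.4554, 0.0392, 0.2847]
orientation: [0.0, 1.0, 0.01, 0.0]
wrist_force: [-0.8, -0.3, -2.1]
grip_width: 0.023
gripper_force: 69.1
```

Emit:
servo_tool(
  steps=[
    [0.006,0.02,0,0,10],
    [0.015,0.052,0,0,10],
    [0.025,0.086,0,0,10],
    [0.036,0.122,0,0,10],
    [0.046,0.158,0,0,10],
    [0.057,0.194,0,0,10],
    [0.066,0.226,0,0,10],
    [0.073,0.25,0,0,10],
    [0.0765,0.261,0,0,10],
    [0.0765,0.261,0,0,10],
  ],
)

```text
time_s: 9.87
tcp_pos: [0.5365, -0.2232, 0.2821]
orientation: [-0.0, 1.0, 0.008, -0.002]
wrist_force: [-0.9, -0.1, -1.3]
grip_width: 0.0227
gripper_force: 69.0
```

Emit:
servo_tool(
  steps=[
    [0,0,0.03,0,10],
    [0,0,0.06,0,10],
    [0,0,0.085,0,10],
    [0,0,0.105,0,10],
    [0,0,0.105,0,10],
    [0,0,0.105,0,10],
  ],
)

```text
time_s: 10.37
tcp_pos: [0.5363, -0.2185, 0.1788]
orientation: [-0.001, 1.0, 0.011, -0.002]
wrist_force: [0.6, -0.1, -1.3]
grip_width: 0.0226
gripper_force: 69.0
```

Run:
```python
from workcell import manip
import cv2,numpy as np
from h import *
s=manip.observe(); p=np.array(s['tcp_pos']);print(s['time_s'],p,s['orientation'],s['wrist_force'],s['grip_width'])
c=manip.capture("side"); np.savez("pics/s5.npz",**c); w=manip.capture("wrist"); np.savez("pics/w5.npz",**w)
o=np.hstack([cv2.resize(c['frame'][100:300,200:390],(400,421)),cv2.resize(w['frame'][60:400,160:483],(400,421))]);cv2.imwrite("pics/c5.png",o)
```

```text
10.3667 [ 0.53630475 -0.21853727  0.17884285] [-0.00103755  0.99994066  0.0106997  -0.00176781] [ 0.57012788 -0.1479225  -1.26973084] 0.02264477876424658
```

View pics/c5.png

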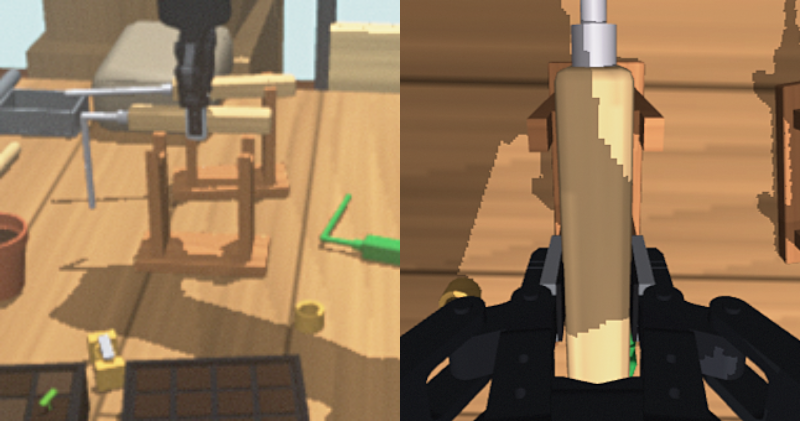

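The rod is level above its rest and centred between the prongs (handle 557–634, prongs 527–663 in the crop). The valve is clear of the trays in the side view at (103,360). I lower the rod and release it.

Emit:
servo_tool(
  steps=[
    [0.0005,0.001,0.01,0,10],
    [0.0005,0.001,0.02,0,10],
    [0.0005,0.001,0.028,0,10],
    [0.0005,0.001,0.033,0,10],
    [0.0005,0.001,0.036,0,10],
    [0.0005,0.001,0.038,0,10],
    [0.0005,0.001,0.038,0,10],
    [0.0005,0.001,0.038,0,10],
  ],
)

```text
time_s: 11.13
tcp_pos: [0.538, -0.2216, 0.1424]
orientation: [0.0, 1.0, 0.01, 0.0]
wrist_force: [0.2, -0.6, -1.1]
grip_width: 0.0229
gripper_force: 69.1
```

No contact yet, so I go down a little further.

Emit:
servo_tool(
  steps=[
    [0,0,0.001,0,10],
    [0,0,0.002,0,10],
    [0,0,0.002,0,10],
  ],
)

```text
time_s: 11.38
tcp_pos: [0.5381, -0.2217, 0.1413]
orientation: [0.0, 1.0, 0.01, 0.001]
wrist_force: [-1.1, 0.9, 4.6]
grip_width: 0.0229
gripper_force: 69.8
```

Emit:
servo_tool(
  steps=[
    [0,0,0,0,40],
    [0,0,0,0,70],
    [0,0,0,0,100],
    [0,0,0,0,100],
    [0,0,0,0,100],
    [0,0,0,0,100],
    [0,0,0,0,100],
    [0,0,0,0,100],
    [0,0,0,0,100],
    [0,0,0,0,100],
  ],
)

```text
time_s: 12.22
tcp_pos: [0.5378, -0.2216, 0.1403]
orientation: [0.0, 1.0, 0.01, -0.0]
wrist_force: [-0.1, -1.0, 0.0]
grip_width: 0.0854
gripper_force: 0.0
```

Emit:
servo_tool(
  steps=[
    [0,0,-0.015,0,100],
    [0,0,-0.04,0,100],
    [0,0,-0.075,0,100],
    [0,0,-0.11,0,100],
    [0,0,-0.14,0,100],
    [0,0,-0.15,0,100],
    [0,0,-0.15,0,100],
    [0,0,-0.15,0,100],
  ],
)

```text
time_s: 12.88
tcp_pos: [0.5377, -0.2216, 0.2901]
orientation: [0.0, 1.0, 0.01, 0.0]
wrist_force: [0.2, 0.1, 0.3]
grip_width: 0.0853
gripper_force: 0.0
```

Run:
```python
from workcell import manip
import cv2,numpy as np
s=manip.observe(); print(s['time_s'],s['tcp_pos'],s['grip_width'],s['wrist_force'])
c=manip.capture("side"); w=manip.capture("wrist")
o=np.hstack([cv2.resize(c['frame'][100:300,200:390],(400,421)),cv2.resize(w['frame'][60:400,160:483],(400,421))]);cv2.imwrite("pics/c6.png",o)
```

```text
12.8833 [ 0.53769925 -0.22159257  0.29013985] 0.08533205135578524 [0.15984545 0.09952274 0.26249898]
```

View pics/c6.png

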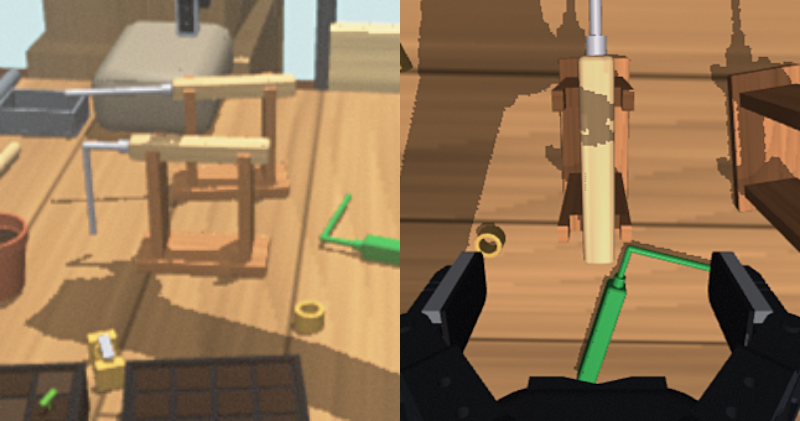

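The rod lies level in both forks (side view, handle at (200,148)). The valve at (105,360) is clear of the trays on the bench, and the gripper is touching nothing.

```bash
python3 -c "
from workcell import manip
print(manip.hand_in())"
```

```text
the job is handed in; nothing more can be done
None
```

The valve lies on the bare bench about 25–95 mm in front of the gap's open end, clear of the trays, and the bent rod is back level in both forks of its rest; I handed the job in at about 13 s, with no verdict returned.

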